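Refit the control knob of the herb-decoction hob

ROBOT

A 6-joint arm with a two-finger parallel gripper is mounted at the origin on the work surface. World frame = base frame: x ahead of the robot, y to its left, z up, the work surface at z = 0. Lengths are in mm, angles in rad, forces in N, time in s.
With the tool pointing down it reaches from about 325 to 850 mm from the base axis. Payload 4.4 kg.
Tool frame: the origin (TCP) lies midway between the tips of the shut fingers; the grasp point (between the pads) lies 19 mm behind it; z points along the fingers, y is the direction in which the jaws open and shut (so a half turn about z gives the same grasp; the last joint's range is limited). The gripper opens to 94 mm and grips with 3 to 60 N. Pads are 16 mm wide; open, the fingers measure 119 mm over their backs; the gripper's body (75 mm by 177 mm) begins 78 mm behind the grasp point.
Start: joints at [1.065, 0.207, 1.542, -0, 1.393, -0.15], TCP at [199.766, 539.185, 165.847] pointing down, gripper open.
Joint ranges: [-2.73, 2.73], [-0.86, 2.22], [0.23, 2.46], [-1.11, 4.25], [0.08, 2.63], [-2.82, 2.82]. Speed limits (rad/s): [2.79, 2.79, 3.14, 3.14, 3.14, 3.14].

INTERFACE

Orientations are given as a unit quaternion [w, x, y, z].
In Python, from plant import bot, optics, nets gives the robot as it stands.
- The arm moves only by the shell command python3 -m creep 'ROWS' [FORCE]. ROWS is JSON, a list of rows, each a list of 7 numbers: the turn, a rotation vector about the tool's x, y, z in rad, then the shift along the tool's x, y, z in m, then the opening, from 0 (shut) to 1 (fully open). A call has 1 to 20 rows; each row shifts and turns the commanded pose from where the row before left it, along the tool's axes as they then stand; what a row does not reach is not made up. A row lasts 1/12 s, in which the tool goes at most 41.7 mm and 7.16 degrees, less where a joint would pass 70% of its speed; a pose out of reach is approached as far as the arm can. A call is refused whole if a number of a shift passes 0.0417 or a number of a turn 0.125, either way. A call with a gripper value outside its range is refused whole. The fingers move at their own pace and stop on an object; FORCE is the grip in N (left out, the last holds). Time passes only in rows, so rows that do not move let the fingers close. It gives the time, the measured TCP pose, the force and the opening at its end, in the units of the state.
- bot.observe(): the state, without advancing time (a new reading comes with each control period).
- optics.get_image(name): name is "scene" or "side" or "wrist"; returns a dict with "color" (400x640x3 uint8, red, green, blue), "range_z" (400x640 float32, mm along the optical axis (not along the pixel's ray), 0 where there is no reading), "mtx" (3x3 intrinsics, pixels), "R" (3x3) and "t" (3): a world point X has camera coordinates R X + t. Camera axes: x right, y down, z forward; pixel columns grow to the right and rows downward; lengths in mm; the calibration is good to about 2 mm. A picture is of the moment at which its call begins.
- bot.finish_job(): hands the job in, once; it reports no verdict.
Trained networks look in a picture, given as the dict that the camera call returned (one of the last four; its "shot" number tells which), for a name from the list of things; names that differ only in an ending like _2 or _b are one class to them, and where a whole thing is asked for, a point or a joint stands for the part that bears it (a point fixed in the world has none). Each returns a list of dicts, best first, with "score" (0 to 1); they miss things now and then, are a little off and sometimes report something else, mostly with a low value. They report only what shows in the picture. A call takes as long as a camera call. They do not tell look-alikes from the thing itself.
- nets.look_for(picture, query): "extent" ([left, top, right, bottom] in pixels, round what is visible of it).
- nets.tip_of(picture, query): "xy" ([column, row] in pixels: a listed point, or the origin of a listed thing).
The state is a dict: "t": time; "qpos": joint angles; "joint_vel": joint speeds; "joint_torque": joint torques, N m; "tcp_pos": TCP position; "orientation": TCP orientation; "wrist_force": force on the tool from outside, world axes, zero at the start; "ft_torque": the same for the moment, N m; "finger_gap": opening from 0.0 (shut) to 1.0 (fully open).
Only numpy, scipy, OpenCV 4.12 (cv2) and the standard library are available. Lean on these libraries where they do the work, as an engineer would, in place of code of your own. Each camera call takes 0.05 s, during which the arm holds its last target. There are 200 camera calls.

TASK

The right-hand control knob of the electric decoction hob has come off: pick it up, fit it on its bare D-shaped spindle and press it on until it snaps fully home, then turn the knob until its pointer stands at the long mark on the deck, and let go. Be gentle with the spindle (press with no more than about 20 N) and leave the other things on the table where they are.

Things in the scene. Friction and masses are not known exactly. Their poses are not given: they have to be found in the camera images.
- knob: Loose black plastic knob, 80 g, standing bore-down on the table: a round skirt 56 mm across and 22 mm high, on it a straight grip bar 50 mm long (along its x) and 14 mm wide (along y), 22 to 45 mm above the origin. Origin: centre of the underside (the bore's mouth), z up along the bore. A nose with a white line at the +x end of the bar is the pointer, reaching 31 mm from the axis.
- bore (a point): Mouth of the knob's bore, centre of its underside (same frame as the knob). The bore is D-shaped for the first 14 mm: 15.2 mm across, its flat on the pointer's side (+x), 3.9 mm from the axis; above that it is a plain hole 7.5 mm across, up to 31 mm from the mouth.
- pointer (a point): The pointer's tip on the knob: 30 mm from the knob's axis along its +x, 35 mm above its underside.
- hob: Fixed stainless hob: 300 mm deep (x), 320 mm wide (y), deck 75 mm high; round hot plate 180 mm across, 10 mm high, centred 50 mm towards +x. Origin: centre of its underside, z up; its -x side faces the robot. On the deck along that side: a like knob already fitted at x -105, y +75 mm (leave it), and the bare spindle at x -105, y -75 mm.
- spindle_base (a point): Where the spindle's axis leaves the deck, axes parallel to the hob's (it does not turn with the spindle). The underside of the knob rests here when fully home. The spindle turns about z, through 2.2 rad either side of the long mark, against a friction of about 0.07 N m, and turns with the seated knob.
- spindle_tip (a point): Tip of the upright brass spindle, 29.5 mm above the deck; axes parallel to the hob's. The spindle's upper part is a round pilot pin 6.8 mm across with a 2.5 mm tapered tip: it finds the bore's plain hole and centres the knob (within 0.4 mm) before the D-shaped part is reached.
- shoulder (a point): Centre of the spindle's shoulder, 13.5 mm above the deck, axes parallel to the hob's. Below it the spindle is D-shaped: 14 mm across, flat 3.5 mm from the axis. At the start the flat faces 0.4 to 1.9 rad counter-clockwise (from above) of the long mark; its angle is not reported: look, or rest the knob lightly on the shoulder and turn it until it drops.
- long_mark (a point): Middle of the long dark mark painted on the deck, 44 mm from the spindle's axis towards the hob's +x (away from the robot). Fitting: unless pointer and spindle flat agree within about 0.1 rad, the knob stops with its underside 12.5 mm above the deck. Matched, it sinks to 8.5 mm, where a sprung bump resists with some 5 to 10 N; past about 3 mm it snaps flat on the deck.
- jar_lid: A black round jar lid with a small button on top, 54 mm across, 27 mm high, standing on the table, not part of the job; origin: centre of its underside.
- screwdriver: A screwdriver lying on the table, not part of the job; origin on its underside.
- herb_jar: An amber glass jar 80 mm across, 130 mm high, not part of the job; origin: centre of its underside.
- tea_cup: A white cup 76 mm across, 60 mm high, not part of the job; origin: centre of its underside.
- wood_spoon: A wooden spoon lying on the table, not part of the job; origin on its underside.
There are look-alikes about, which are no part of the job. What is shaped like the knob but green or pink is not meant.

How it is judged:
By the outcome, as a careful person would: the job done as asked, in the order asked, and still so for the second after the job is handed in, with the robot touching nothing.
It also fails if it takes over 64 s, if anything falls off the work surface, if the arm or the gripper's body presses on something with over 40 N, if the wrist force passes 120 N, or if a joint passes its speed limit or range.

## Working session

There is one attempt and no reset: what is moved stays moved. The work goes in short steps, Python scripts to look and compute and a shell command to move; the robot and the scene stay as the last step left them, time stands still between calls to the robot, and variables do not carry over. Pictures are saved under pics/ and viewed, about 8 in all and at most 12, crops included, and the job is handed in when it is done.

```bash
mkdir -p pics; cat > h.py <<'E'
import numpy as np,cv2
from plant import bot,optics,nets
def save(p,n,crop=None,s=1):
    im=p["color"][:,:,::-1]
    if crop: l,t,r,b=crop; im=im[t:b,l:r]
    cv2.imwrite("pics/"+n,cv2.resize(im,None,fx=s,fy=s,interpolation=cv2.INTER_CUBIC))
def ray(p,xy):
    R=np.array(p["R"]);t=np.array(p["t"]);K=np.array(p["mtx"])
    return -R.T@t, R.T@np.linalg.solve(K,[xy[0],xy[1],1.])
def onz(p,xy,z):
    c,d=ray(p,xy); return c+d*(z-c[2])/d[2]
def proj(p,X):
    c=np.array(p["R"])@np.array(X,float)+np.array(p["t"]); u=np.array(p["mtx"])@c; return u[:2]/u[2]
def cloud(p):
    v,u=np.mgrid[0:400,0:640]; z=p["range_z"]; K=np.array(p["mtx"])
    c=np.stack([(u-K[0,2])/K[0,0]*z,(v-K[1,2])/K[1,1]*z,z],-1)
    return (c-np.array(p["t"]))@np.array(p["R"])
E
python3 - <<'E'
from h import *
print(bot.observe())
for n in ("scene","side","wrist"):
    p=optics.get_image(n); save(p,n+"0.png"); print(n,(-np.array(p["R"]).T@p["t"]).round())
    for q in ("knob","jar_lid","hob"):
        print(q,[(np.round(d["extent"]).tolist(),round(d["score"],2)) for d in nets.look_for(p,q)][:5])
    for q,z in (("knob",0),("pointer",35),("spindle_tip",104.5),("long_mark",75),("shoulder",88.5)):
        print(q,[(np.round(d["xy"]).tolist(),round(d["score"],2),onz(p,d["xy"],z).round(1).tolist()) for d in nets.tip_of(p,q)][:4])
E
cd pics; python3 -c "
import cv2,numpy as np
a=cv2.imread('scene0.png');b=cv2.imread('side0.png')
cv2.imwrite('both.png',cv2.resize(np.vstack([a,b]),(480,600)))"
```

```text
{'t': 0.0, 'qpos': array([ 1.06548913e+00,  2.07405937e-01,  1.54287636e+00, -6.10171994e-06,
        1.39348460e+00, -1.50516721e-01]), 'joint_vel': array([-0.00150873, -0.00111438, -0.00015324, -0.0006254 , -0.00243926,
        0.00033329]), 'joint_torque': array([-3.07832488e-04, -3.70875192e+01, -2.81419337e+01,  6.99788262e-02,
        3.62392981e-02, -1.89141233e-04]), 'tcp_pos': array([199.35600967, 538.42623207, 164.73567309]), 'orientation': array([-3.47284299e-04,  1.76465654e-01,  9.84306198e-01, -1.03016579e-03]), 'wrist_force': array([ 0.22838144, -0.20234627, -0.09078502]), 'ft_torque': array([ 0.05623418, -0.0120678 ,  0.00929287]), 'finger_gap': 0.997474678056686}
scene [1193. -382. 1167.]
knob [([249.0, 271.0, 269.0, 293.0], 0.88), ([265.0, 244.0, 285.0, 262.0], 0.87)]
jar_lid [([268.0, 203.0, 284.0, 220.0], 0.58)]
hob [([335.0, 172.0, 467.0, 280.0], 0.64)]
knob [([273.0, 256.0], 0.87, [533.6, -163.2, 0.0]), ([239.0, 266.0], 0.84, [511.1, -262.5, 0.0]), ([257.0, 287.0], 0.7, [598.9, -247.8, 0.0])]
pointer [([228.0, 262.0], 0.79, [503.1, -285.9, 35.0]), ([263.0, 288.0
[... 528 characters left out ...]
), ([358.0, 162.0, 386.0, 170.0], 0.63), ([306.0, 141.0, 322.0, 174.0], 0.54)]
knob [([325.0, 187.0], 0.76, [590.0, -254.2, 0.0]), ([349.0, 187.0], 0.63, [498.0, -279.7, 0.0]), ([331.0, 196.0], 0.44, [546.8, -193.7, 0.0])]
pointer [([348.0, 178.0], 0.67, [503.8, -289.9, 35.0]), ([330.0, 194.0], 0.65, [539.4, -146.7, 35.0]), ([314.0, 181.0], 0.54, [623.0, -226.2, 35.0])]
spindle_tip [([302.0, 225.0], 0.87, [535.0, 158.7, 104.5]), ([361.0, 172.0], 0.18, [443.9, -221.7, 104.5])]
long_mark [([291.0, 230.0], 0.85, [573.8, 153.2, 75.0])]
shoulder [([305.0, 227.0], 0.8, [530.7, 145.8, 88.5])]
wrist [129. 567. 385.]
knob []
jar_lid []
hob []
knob []
pointer []
spindle_tip []
long_mark []
shoulder []
```

View pics/scene0.png

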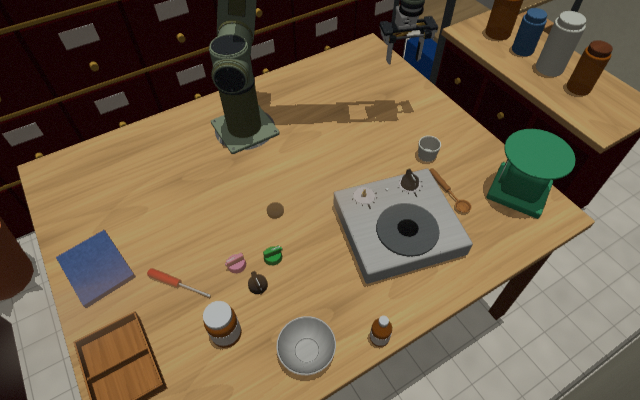

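View pics/side0.png

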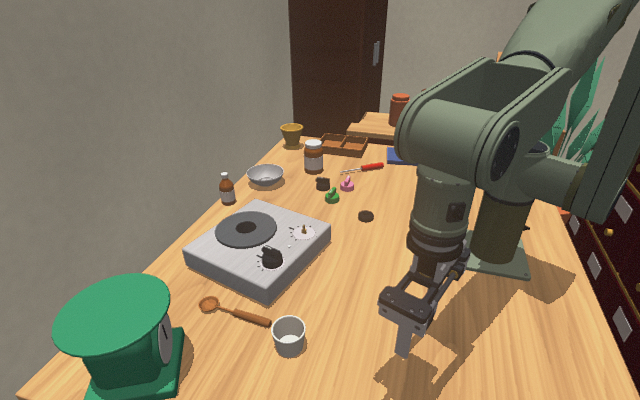

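The scene view shows the black knob at about (257,285), roughly (596,-250) in the world. The green and pink look-alikes are at (272,255) and (236,263), and the jar lid is at (275,210). The bare spindle is on the hob at (365,192), about (533,158), and the fitted knob is at (410,180). I'll look at the spindle through the wrist camera on the way to the knob.

```bash
python3 - <<'E'
from h import *
p=optics.get_image("wrist"); print(p["mtx"],np.array(p["R"]).round(3),(-np.array(p["R"]).T@p["t"]).round(1))
s=bot.observe(); print(s["tcp_pos"],s["t"])
from scipy.spatial.transform import Rotation as Ro
q=s["orientation"]; T=Ro.from_quat([*q[1:],q[0]]).as_matrix(); print(T.round(3))
c=-np.array(p["R"]).T@p["t"]; print("cam in tool",(T.T@(c-s["tcp_pos"])).round(1), (T.T@np.array(p["R"]).T).round(3))
tgt=np.array([560,140,230]); print(T.T@(tgt-s["tcp_pos"]))
E
```

```text
[[344.85409163   0.         318.90429596]
 [  0.         344.85409163 203.85836355]
 [  0.           0.           1.        ]] [[ 0.349  0.937 -0.   ]
 [ 0.904 -0.336  0.264]
 [ 0.247 -0.092 -0.965]] [128.9 566.6 384.7]
[199.76422199 539.19959772 165.86157938] 1.4
[[-0.938  0.347  0.   ]
 [ 0.347  0.938  0.   ]
 [ 0.     0.    -1.   ]]
cam in tool [  76.     1.1 -218.8] [[-0.001 -0.965 -0.264]
 [ 1.    -0.001 -0.   ]
 [ 0.    -0.264  0.965]]
[-476.47755965 -249.1942209   -64.15019097]
```

```bash
python3 -m creep '[[0,0,0,-0.036,-0.0172,0.001,1],[0,0,0,-0.036,-0.0172,0.001,1],[0,0,0,-0.036,-0.0172,0.001,1],[0,0,0,-0.036,-0.0172,0.001,1],[0,0,0,-0.036,-0.0172,0.001,1],[0,0,0,-0.036,-0.0172,0.001,1],[0,0,0,-0.036,-0.0172,0.001,1],[0,0,0,-0.036,-0.0172,0.001,1],[0,0,0,-0.036,-0.0172,0.001,1],[0,0,0,-0.036,-0.0172,0.002,1],[0,0,0,-0.036,-0.0172,0.003,1],[0,0,0,-0.036,-0.0172,0.004,1],[0,0,0,-0.036,-0.0172,0.004,1],[0,0,0,-0.036,-0.0172,0.004,1],[0,0,0,0,0,0,1],[0,0,0,0,0,0,1]]'
python3 - <<'E'
from h import *
s=bot.observe(); print(s["tcp_pos"],s["qpos"].round(2))
p=optics.get_image("wrist"); 
for q,z in (("spindle_tip",104.5),("shoulder",88.5),("spindle_base",75),("long_mark",75)):
    print(q,[(np.round(d["xy"]).tolist(),round(d["score"],2),onz(p,d["xy"],z).round(1).tolist()) for d in nets.tip_of(p,q)][:4])
np.savez("w1.npz",**{k:p[k] for k in("color","range_z","mtx","R","t")})
u,v=proj(p,[533,157,90]).astype(int); print(u,v)
save(p,"w1.png"); l,t=max(u-75,0),max(v-60,0); save(p,"w1c.png",(l,t,l+150,t+120),5)
print(l,t)
E
```

```text
t: 2.73
tcp_pos: [589.5, 136.4, 139.1]
orientation: [-0.001, 0.178, 0.984, -0.0]
wrist_force: [0.1, -0.3, -0.2]
finger_gap: 1.002
[589.52284579 136.40401357 139.110702  ] [ 0.08  0.29  1.49  0.    1.36 -1.13]
spindle_tip [([318.0, 130.0], 0.88, [531.5, 158.7, 104.5])]
shoulder [([320.0, 131.0], 0.96, [533.5, 159.0, 88.5]), ([610.0, 107.0], 0.42, [594.3, 369.5, 88.5])]
spindle_base [([316.0, 130.0], 0.58, [533.1, 156.4, 75.0])]
long_mark [([326.0, 182.0], 0.94, [575.8, 149.2, 75.0])]
316 131
241 71
```

View pics/w1c.png

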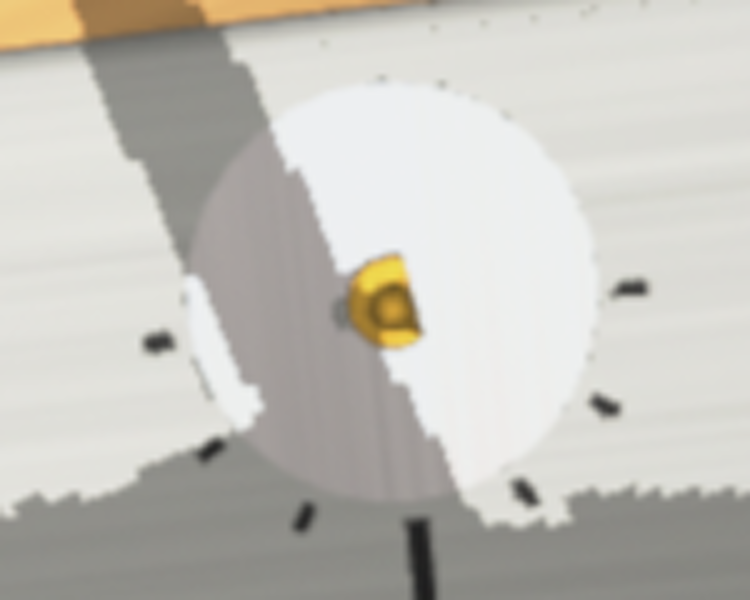

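The crop shows the brass spindle centred near full-image (319,132). Its D flat is on the right edge, from crop (403,255) to (422,333), and the long mark is at crop (423,560).

```bash
python3 - <<'E'
from h import *
p=dict(np.load("w1.npz"))
f=lambda x,y,z:onz(p,(241+(x+.5)/5-.5,71+(y+.5)/5-.5),z)
a,b=f(403,255,88.5),f(422,333,88.5); n=np.cross((b-a),[0,0,1]); print("flat",a,b,n)
na=np.arctan2(n[1],n[0]); print("flat normal",na, na+np.pi)
m0,m1=f(416,520,75),f(426,600,75); d=m1-m0; print("mark dir line",np.arctan2(d[1],d[0]),m0,m1)
# hob yaw from front edge in depth/cloud: deck points, minAreaRect partial -> disc ellipse
C=cloud(p); g=cv2.cvtColor(p["color"],cv2.COLOR_RGB2HSV)
print("disc", f(393,290,75)) 
# hob edge z: pts crossing
dk=(abs(C[...,2]-75)<4)
print(np.median(C[dk][:,2]))
# front edge: per column first deck row
e=[]
for u in range(150,500,5):
    r=np.where(dk[:,u])[0]
    if len(r) and r[0]>2: e.append(onz(p,(u,r[0]),75)[:2])
e=np.array(e); l=cv2.fitLine(e.astype(np.float32),cv2.DIST_HUBER,0,.01,.01).ravel(); print(len(e),l,"edge angle",np.arctan2(l[1],l[0]))
E
```

```text
flat [527.5767577 162.635991   88.5      ] [539.54890313 161.27558381  88.5       ] [ -1.3604072  -11.97214544   0.        ]
flat normal -1.6839420410257726 1.4576506125640205
mark dir line -0.233603242120719 [568.9314979  149.54691372  75.        ] [582.31253287 146.36293162  75.        ]
disc [532.56391614 159.14208696  75.        ]
74.95260943083727
58 [2.4463302e-01 9.6961576e-01 4.9443198e+02 1.8103569e+02] edge angle 1.3236551
```

```bash
python3 -m creep '[[0,0,0,-0.01,-0.025,-0.03,1],[0,0,0,-0.0141,-0.0349,-0.03,1],[0,0,0,-0.0141,-0.0349,-0.021,1],[0,0,0,-0.0141,-0.0349,0,1],[0,0,0,-0.0141,-0.0349,0,1],[0,0,0,-0.0141,-0.0349,0,1],[0,0,0,-0.0141,-0.0349,0,1],[0,0,0,-0.0141,-0.0349,0,1],[0,0,0,-0.0141,-0.0349,0,1],[0,0,0,-0.0141,-0.0349,0,1],[0,0,0,-0.004,-0.01,0,1],[0,0,0,0,0,0,0.75],[0,0,0,0,0,0,0.75]]'
python3 - <<'E'
from h import *
s=bot.observe(); print(s["tcp_pos"],s["qpos"].round(2))
p=optics.get_image("wrist"); 
for q,z in (("knob",0),("pointer",35)):
    print(q,[(np.round(d["xy"]).tolist(),round(d["score"],2),onz(p,d["xy"],z).round(1).tolist()) for d in nets.tip_of(p,q)][:4])
np.savez("w2.npz",**{k:p[k] for k in("color","range_z","mtx","R","t")})
save(p,"w2.png")
C=cloud(p); V=cv2.cvtColor(p["color"],cv2.COLOR_RGB2HSV)
u,v=proj(p,[596,-250,22]).astype(int); print(u,v)
near=np.hypot(C[...,0]-596,C[...,1]+250)<45
for lo,hi in((15,28),(38,50)):
    m=near&(C[...,2]>lo)&(C[...,2]<hi)
    P=C[m][:,:2].astype(np.float32); r=cv2.minAreaRect(P); print(lo,len(P),P.mean(0),r)
    print(cv2.minEnclosingCircle(P))
E
```

```text
t: 4.07
tcp_pos: [599.4, -230.4, 216.1]
orientation: [-0.0, 0.176, 0.984, 0.001]
wrist_force: [0.1, -0.1, -0.1]
finger_gap: 0.889
[ 599.35219914 -230.40290226  216.09069103] [-0.5   0.32  1.3   0.    1.52 -1.72]
knob [([309.0, 174.0], 0.95, [598.4, -242.4, 0.0]), ([263.0, 112.0], 0.93, [507.8, -268.1, 0.0]), ([349.0, 106.0], 0.67, [537.0, -167.0, 0.0])]
pointer [([314.0, 200.0], 0.87, [623.8, -245.0, 35.0]), ([379.0, 96.0], 0.7, [538.0, -134.9, 35.0]), ([229.0, 121.0], 0.55, [504.5, -301.6, 35.0]), ([134.0, 137.0], 0.18, [483.5, -410.7, 35.0])]
301 177
15 926 [ 594.57605 -241.82722] ((596.20751953125, -243.45220947265625), (51.38301086425781, 52.273677825927734), 68.01214599609375)
((597.6334838867188, -243.65777587890625), 27.74517250061035)
38 518 [ 595.2633  -243.05113] ((598.1166381835938, -243.54153442382812), (14.147934913635254, 54.18136978149414), 86.27500915527344)
((598.1266479492188, -243.46347045898438), 27.12590217590332)
```

View pics/w2.png

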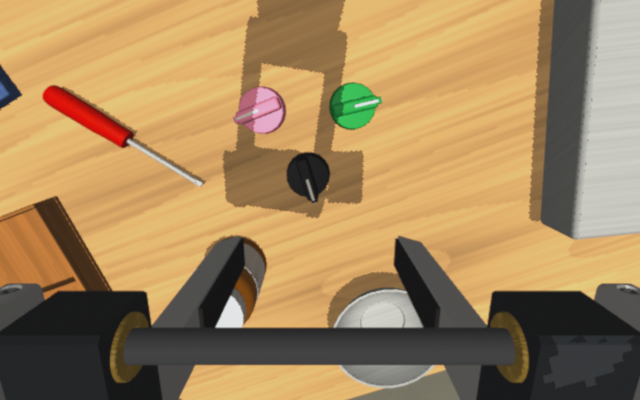

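The black knob is at (308,175) with its pointer towards (314,200), so the pointer's world angle is about -0.07 rad. The jar at (235,290) may be close to where the gripper body will come down, so I'll check that.

```bash
python3 - <<'E'
from h import *
p=optics.get_image("scene"); C=cloud(p)
m=(C[...,2]>60)&(C[...,2]<150)&(C[...,0]>560)&(C[...,0]<800)&(C[...,1]<-200)&(C[...,1]>-480)
u=np.where(m); P=C[m]; print(len(P),P.min(0),P.max(0)); T=P[P[:,2]>115]; print(T.min(0),T.max(0),T.mean(0))
w=np.load("w2.npz"); p=dict(w); C=cloud(p); I=p["color"].astype(int)
# white line yaw
near=(np.hypot(C[...,0]-596,C[...,1]+243)<36)&(C[...,2]>25)&(I.min(-1)>110)
P=C[near]; print(len(P),P.mean(0),P.min(0),P.max(0))
if len(P)>3: print(cv2.fitLine(P[:,:2].astype(np.float32),cv2.DIST_L2,0,.01,.01).ravel())
E
```

```text
1069 [ 643.17380847 -415.89941849   60.06189359] [ 718.18030597 -337.09125254  135.87994478]
[ 643.17380847 -410.81220972  115.58186976] [ 712.34745817 -342.63171541  135.87994478] [ 680.4475156  -377.0826482   129.29972244]
90 [ 591.23421224 -238.3679136   187.3168326 ] [ 565.21215616 -245.74233419   43.45487454] [ 619.70236927 -212.51921128  366.3214358 ]
[ 9.5887512e-01 -2.8382835e-01  5.9123419e+02 -2.3836792e+02]
```

```bash
python3 -m creep '[[0,0,0.124,0,0,0,0.7],[0,0,0.124,0,0,0,0.7],[0,0,0.124,0,0,0,0.7],[0,0,0.124,0,0,0,0.7],[0,0,0.124,0,0,0,0.7],[0,0,0.124,0,0,0,0.7],[0,0,0.124,0,0,0,0.7],[0,0,0.124,0,0,0,0.7],[0,0,0.124,0,0,0,0.7],[0,0,0.124,0,0,0,0.7],[0,0,0.124,0,0,0,0.7],[0,0,0.124,0,0,0,0.7],[0,0,0.124,0,0,0,0.7],[0,0,0.124,0,0,0,0.7],[0,0,0.124,0,0,0,0.7],[0,0,0.124,0,0,0,0.7],[0,0,0.124,0,0,0,0.7],[0,0,0.124,0,0,0,0.7],[0,0,0.124,0,0,0,0.7],[0,0,0.124,0,0,0,0.7]]'
python3 -m creep '[[0,0,0.124,0,0,0.03,0.7],[0,0,0.124,0,0,0.03,0.7],[0,0,0.124,0,0,0.03,0.7],[0,0,0,0,0,0,0.7],[0,0,0,0,0,0,0.7]]'
cat > rel.py <<'E'
from h import *
import sys
from scipy.spatial.transform import Rotation as Ro
s=bot.observe(); q=s["orientation"]; T=Ro.from_quat([*q[1:],q[0]]).as_matrix()
print("tcp",s["tcp_pos"].round(1),"yaw",round(np.arctan2(T[1,0],T[0,0]),4),"tilt",T[:2,2].round(4),"q6",s["qpos"][5].round(2),"gap",round(s["finger_gap"],3),"F",s["wrist_force"].round(1),"t",s["t"])
if len(sys.argv)>3: print("tool shift mm",(T.T@(np.array(sys.argv[1:4],float)-s["tcp_pos"])).round(1))
E
python3 rel.py 596.5 -243.3 27
python3 - <<'E'
from h import *
p=optics.get_image("wrist"); C=cloud(p)
for q,z in (("knob",0),("pointer",35)):
    print(q,[(np.round(d["xy"]).tolist(),round(d["score"],2),onz(p,d["xy"],z).round(1).tolist()) for d in nets.tip_of(p,q)][:3])
near=np.hypot(C[...,0]-596,C[...,1]+243)<40
for lo,hi in((15,28),(38,50)):
    m=near&(C[...,2]>lo)&(C[...,2]<hi)
    P=C[m][:,:2].astype(np.float32); print(lo,len(P),cv2.minAreaRect(P),cv2.minEnclosingCircle(P))
save(p,"w3.png")
E
```

```text
t: 5.93
tcp_pos: [599.7, -229.9, 216.4]
orientation: [-0.0, 0.989, 0.151, 0.0]
wrist_force: [-0.4, 0.4, 0.2]
finger_gap: 0.7
t: 6.35
tcp_pos: [598.0, -229.5, 124.3]
orientation: [-0.001, 1.0, -0.03, -0.002]
wrist_force: [0.6, -0.3, -0.4]
finger_gap: 0.701
tcp [ 598.  -229.5  124.3] yaw -0.0604 tilt [-0.0043  0.0025] q6 1.13 gap 0.701 F [ 0.6 -0.3 -0.4] t 6.35
tool shift mm [-0.2 14.1 97.3]
knob [([261.0, 244.0], 0.95, [540.7, -163.3, 0.0]), ([332.0, 188.0], 0.82, [597.1, -241.8, 0.0]), ([358.0, 269.0], 0.65, [505.0, -265.5, -0.0])]
pointer [([389.0, 282.0], 0.78, [507.2, -291.7, 35.0]), ([333.0, 163.0], 0.61, [628.2, -243.0, 35.0])]
15 1473 ((597.6871948242188, -242.35113525390625), (51.60491943359375, 52.10895919799805), 57.871395111083984) ((599.9365234375, -242.42637634277344), 28.004209518432617)
38 848 ((597.7376098632812, -242.48330688476562), (13.790279388427734, 49.38730239868164), 87.07176971435547) ((597.5869140625, -242.97259521484375), 24.981557846069336)
```

```bash
python3 -m creep '[[0,0,0,0.0005,0.0065,0.02,0.7],[0,0,0,0.0005,0.007,0.025,0.7],[0,0,0,0,0,0.025,0.6],[0,0,0,0,0,0.015,0.5],[0,0,0,0,0,0.008,0.5],[0,0,0,0,0,0.004,0.5],[0,0,0,0,0,0,0.4],[0,0,0,0,0,0,0],[0,0,0,0,0,0,0],[0,0,0,0,0,0,0],[0,0,0,0,0,0,0],[0,0,0,0,0,0,0],[0,0,0,0,0,0,0]]' 30; python3 rel.py 597.5 -242.7 27
```

```text
t: 7.58
tcp_pos: [599.7, -245.3, 29.5]
orientation: [0.0, 0.999, -0.033, 0.0]
wrist_force: [-0.3, 1.2, 0.2]
finger_gap: 0.04
tcp [ 599.7 -245.3   29.5] yaw -0.0652 tilt [ 0.0004 -0.0002] q6 1.11 gap 0.04 F [-0.3  1.2  0.2] t 7.5833
tool shift mm [-2.3 -2.5  2.5]
```

A gap of 0.04 is only 3.8 mm, while the bar is 14 mm wide, so I'll look before going on.

```bash
python3 - <<'E'
from h import *
p=optics.get_image("wrist"); q=optics.get_image("scene")
a=p["color"][:,:,::-1]; b=cv2.resize(q["color"][220:340,160:352,::-1],(640,400),interpolation=cv2.INTER_CUBIC)
cv2.imwrite("pics/w4.png",cv2.resize(np.vstack([a,b]),(480,600)))
E
python3 rel.py
```

```text
tcp [ 599.5 -245.2   29.2] yaw -0.0652 tilt [ 0. -0.] q6 1.11 gap 0.003 F [ 0.1  0.3 -0.5] t 7.6833
```

View pics/w4.png

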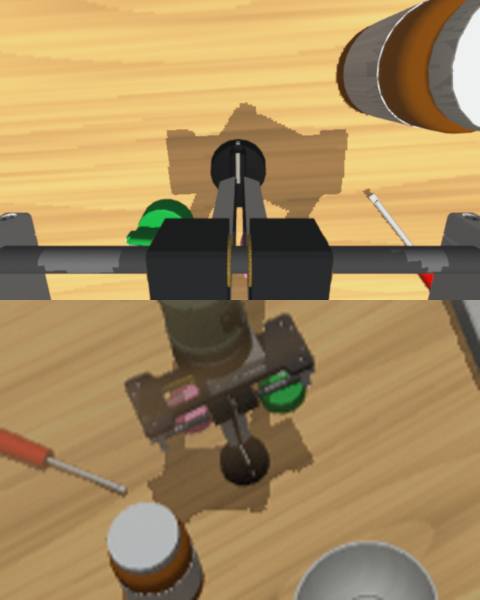

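```bash
cat > kn.py <<'E'
from h import *
for n in("wrist","scene"):
    p=optics.get_image(n); C=cloud(p); print(n)
    for q,z in (("knob",0),("pointer",35)):
        print(q,[(np.round(d["xy"]).tolist(),round(d["score"],2),onz(p,d["xy"],z).round(1).tolist()) for d in nets.tip_of(p,q)][:4])
    dark=p["color"].max(-1)<70
    for lo,hi in((14,28),(36,50)):
        m=dark&(C[...,2]>lo)&(C[...,2]<hi)&(abs(C[...,0]-620)<70)&(abs(C[...,1]+243)<50)
        P=C[m][:,:2].astype(np.float32)
        if len(P)>5: print(lo,len(P),P.min(0),P.max(0),cv2.minAreaRect(P))
E
python3 kn.py; python3 rel.py
```

```text
wrist
knob [([225.0, 291.0], 0.72, [542.1, -165.0, 0.0]), ([315.0, 221.0], 0.69, [596.5, -241.4, 0.0])]
pointer [([168.0, 317.0], 0.76, [543.4, -134.1, 35.0]), ([317.0, 194.0], 0.56, [625.8, -244.7, 35.0])]
14 2239 [ 579.946   -268.76624] [ 628.064   -217.65176] ((604.1270141601562, -243.2613525390625), (51.042598724365234, 47.895816802978516), 89.27494812011719)
36 643 [ 599.79944 -250.7771 ] [ 627.54803 -236.08743] ((613.5682373046875, -243.6898956298828), (13.331448554992676, 28.325458526611328), 86.08695983886719)
scene
knob [([239.0, 265.0], 0.72, [508.3, -259.6, 0.0]), ([258.0, 284.0], 0.68, [593.3, -240.3, 0.0]), ([270.0, 258.0], 0.67, [537.0, -171.9, 0.0]), ([365.0, 189.0], 0.21, [469.4, 213.9, 0.0])]
pointer [([279.0, 247.0], 0.7, [537.0, -140.5, 35.0]), ([224.0, 263.0], 0.69, [501.7, -298.0, 35.0]), ([260.0, 287.0], 0.54, [622.2, -244.2, 35.0]), ([368.0, 190.0], 0.29, [499.0, 200.2, 35.0])]
14 163 [ 574.44794 -268.38806] [ 622.0247 -217.9087] ((599.5186767578125, -243.88299560546875), (51.40369415283203, 44.86325454711914), 77.94869995117188)
36 40 [ 592.2711 -250.9348] [ 624.9577  -235.61824] ((608.3741455078125, -243.78627014160156), (13.707366943359375, 33.40971755981445), 85.41175079345703)
tcp [ 599.5 -245.2   29. ] yaw -0.0652 tilt [-0.0001  0.0001] q6 1.11 gap 0.008 F [-0.9  0.2 -0.1] t 7.9833
```

The knob hasn't moved, and its bar lies between the fingers, so the gap reading contradicts the pictures. I'll lift it a little and look.

```bash
python3 -m creep '[[0,0,0,0,0,-0.005,0],[0,0,0,0,0,-0.01,0],[0,0,0,0,0,-0.02,0],[0,0,0,0,0,-0.02,0],[0,0,0,0,0,0,0]]'; python3 - <<'E'
from h import *
p=optics.get_image("wrist"); q=optics.get_image("scene")
a=p["color"][120:360,120:504,::-1]; b=q["color"][210:330,170:362,::-1]
cv2.imwrite("pics/w5.png",np.vstack([cv2.resize(x,(480,300),interpolation=cv2.INTER_CUBIC) for x in(a,b)]))
C=cloud(p); print("under cam rows", C[200:240:8,317].round(0).tolist())
E
python3 rel.py
```

```text
t: 8.4
tcp_pos: [603.3, -247.3, 90.3]
orientation: [0.002, 0.999, -0.033, 0.005]
wrist_force: [0.3, -1.1, 0.1]
finger_gap: 0.001
under cam rows [[612.0, -246.0, 45.0], [606.0, -245.0, 44.0], [599.0, -245.0, 45.0], [593.0, -244.0, 46.0], [585.0, -244.0, 44.0]]
tcp [ 600.6 -245.9   85.8] yaw -0.0652 tilt [ 0.003  -0.0018] q6 1.11 gap 0.003 F [-0.6  0.  -0.1] t 8.5
```

View pics/w5.png

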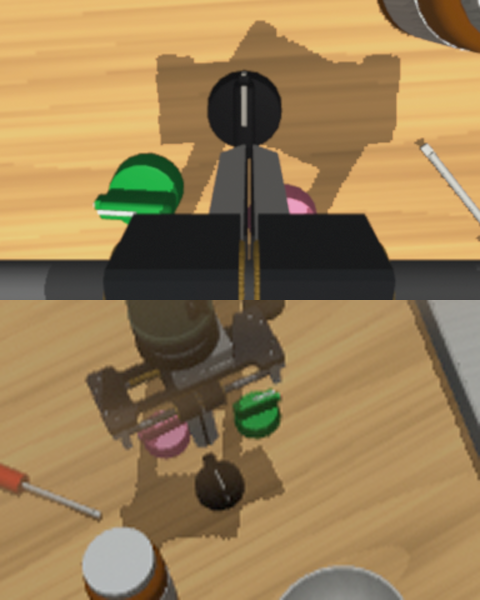

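```bash
python3 - <<'E'
from h import *
from scipy.spatial.transform import Rotation as Ro
s=bot.observe(); q=s["orientation"]; T=Ro.from_quat([*q[1:],q[0]]).as_matrix()
p=optics.get_image("wrist"); C=cloud(p)
print("tcp px",proj(p,s["tcp_pos"]))
for c in(308,314,324,330):
    print(c,[(r,((C[r,c]-s["tcp_pos"])@T).round(1).tolist()) for r in range(222,290,7)])
p=optics.get_image("scene"); C=cloud(p)
m=(abs(C[...,0]-s["tcp_pos"][0])<35)&(abs(C[...,1]-s["tcp_pos"][1])<35)&(C[...,2]>60)&(C[...,2]<150)
L=(C[m]-s["tcp_pos"])@T; o=L[np.argsort(-L[:,2])][:12]; print(s["tcp_pos"],o.round(1))
E
```

```text
tcp px [320.35586077 229.43376545]
308 [(222, [-8.7, -9.7, 42.3]), (229, [-14.6, -9.7, 42.3]), (236, [-21.5, -9.9, 44.8]), (243, [10.6, -6.6, -50.9]), (250, [10.5, -6.4, -60.1]), (257, [10.5, -6.1, -68.3]), (264, [10.3, -5.9, -75.7]), (271, [10.7, -5.6, -83.4]), (278, [10.8, -5.4, -90.0]), (285, [10.8, -5.3, -95.9])]
314 [(222, [-8.5, -4.9, 41.6]), (229, [-14.5, -4.9, 41.9]), (236, [10.7, -3.7, -41.0]), (243, [10.7, -3.5, -51.3]), (250, [10.6, -3.4, -60.2]), (257, [10.6, -3.3, -68.7]), (264, [10.9, -3.2, -76.8]), (271, [10.6, -3.1, -83.3]), (278, [10.9, -3.0, -90.2]), (285, [10.5, -2.9, -95.3])]
324 [(222, [-8.6, 3.1, 42.0]), (229, [-14.9, 3.1, 43.0]), (236, [10.2, 1.9, -39.7]), (243, [10.7, 1.7, -51.2]), (250, [10.8, 1.6, -60.7]), (257, [11.0, 1.4, -69.6]), (264, [11.2, 1.3, -77.6]), (271, [10.4, 1.2, -82.8]), (278, [10.4, 1.1, -89.3]), (285, [10.5, 1.1, -95.3])]
330 [(222, [-15.7, 8.6, 63.5]), (229, [-22.4, 8.6, 64.2]), (236, [-37.4, 9.4, 86.9]), (243, [10.8, 4.8, -51.5]), (250, [10.4, 4.5, -59.9]), (257, [10.8, 4.3, -69.2]), (264, [10.7, 4.0, -76.5]), (271, [10.6, 3.8, -83.3]), (278, [10.6, 3.6, -89.8]), (285, [10.3, 3.5, -95.0])]
[ 600.63961612 -245.91246163   85.84143752] [[  5.2  -3.8 -36.5]
 [  4.1  -1.4 -36.8]
 [  6.7   2.2 -38.6]
 [  6.3  -6.8 -41. ]
 [  6.3  -4.2 -43.1]
 [  6.    3.9 -44.3]
 [  5.1   0.6 -45.4]
 [  8.    1.7 -45.6]
 [  6.7  -1.7 -46. ]
 [  7.7  -9.7 -46.1]
 [  6.9 -13.  -47.3]
 [  6.   -5.  -47.4]]
```

Both cameras put the real fingertips about 37 mm short of the reported TCP, so the fingers closed above the knob and left it untouched. I'll pin down the offset, then grasp lower.

```bash
python3 - <<'E'
from h import *
from scipy.spatial.transform import Rotation as Ro
s=bot.observe(); q=s["orientation"]; T=Ro.from_quat([*q[1:],q[0]]).as_matrix()
p=optics.get_image("wrist"); C=cloud(p)
for c in(312,316,325):
    print(c,[(r,((C[r,c]-s["tcp_pos"])@T).round(1).tolist()) for r in range(229,240,1)])
L=(C-s["tcp_pos"])@T; r=262; print([ (c,L[r,c].round(1).tolist()) for c in range(300,340,2)])
p=optics.get_image("side"); C=cloud(p); L=(C-s["tcp_pos"])@T
m=(abs(L[...,0])<25)&(abs(L[...,1])<25)&(L[...,2]>-80)&(L[...,2]<30); l=L[m]; print(len(l), l[np.argsort(-l[:,2])][:8].round(1))
E
```

```text
312 [(229, [-13.2, -6.4, 38.3]), (230, [-14.2, -6.5, 38.8]), (231, [-14.9, -6.4, 38.2]), (232, [-16.0, -6.5, 39.0]), (233, [-16.3, -6.4, 37.6]), (234, [-17.6, -6.5, 38.7]), (235, [-18.5, -6.5, 39.0]), (236, [10.4, -4.8, -40.2]), (237, [10.7, -4.7, -42.4]), (238, [9.9, -4.7, -41.9]), (239, [10.5, -4.7, -45.1])]
316 [(229, [-13.4, -3.3, 38.8]), (230, [-13.7, -3.3, 37.4]), (231, [-15.3, -3.3, 39.3]), (232, [-15.9, -3.3, 38.7]), (233, [-16.7, -3.3, 38.5]), (234, [-17.4, -3.3, 38.3]), (235, [-18.4, -3.3, 38.6]), (236, [-18.9, -3.3, 37.9]), (237, [-19.8, -3.3, 38.0]), (238, [9.3, -2.6, -40.4]), (239, [9.2, -2.6, -41.5])]
325 [(229, [-13.3, 3.8, 38.3]), (230, [-14.1, 3.8, 38.5]), (231, [-15.4, 3.8, 39.7]), (232, [-15.9, 3.8, 38.6]), (233, [-17.3, 3.9, 40.1]), (234, [-17.5, 3.8, 38.5]), (235, [-18.3, 3.8, 38.3]), (236, [10.8, 2.4, -41.1]), (237, [10.9, 2.3, -43.2]), (238, [10.3, 2.3, -42.9]), (239, [10.5, 2.3, -44.9])]
[(300, [10.6, -9.6, -74.2]), (302, [10.6, -8.7, -74.3]), (304, [10.2, -7.8, -73.3]), (306, [10.6, -6.8, -74.2]), (308, [10.9, -5.9, -74.9]), (310, [10.7, -5.0, -74.5]), (312, [10.9, -4.1, -74.9]), (314, [10.0, -3.2, -73.0]), (316, [9.1, -2.3, -71.0]), (318, [9.1, -1.4, -71.0]), (320, [9.4, -0.5, -71.5]), (322, [9.1, 0.5, -71.0]), (324, [11.0, 1.3, -75.0]), (326, [10.6, 2.3, -74.3]), (328, [11.1, 3.2, -75.2]), (330, [11.1, 4.1, -75.3]), (332, [10.8, 5.0, -74.6]), (334, [10.6, 5.9, -74.2]), (336, [10.7, 6.8, -74.4]), (338, [10.8, 7.7, -74.6])]
61 [[  7.9   2.6 -39.2]
 [ -1.2   0.1 -41.7]
 [ -8.5   1.9 -42. ]
 [  1.8  -2.8 -42.5]
 [ -7.6  -6.4 -45.5]
 [ -9.4  10.4 -46.7]
 [-10.   -2.  -48. ]
 [  0.2  -7.  -48.6]]
```

All three cameras agree that the fingertips are about 39 mm behind the reported TCP. I'll use fingertip z = TCP z + 39.

```bash
python3 -m creep '[[0,0,0,0,0,0,0.5],[0,0,0,0,0,0,0.5],[0,0,0,0,0,0,0.5],[0,0,0,0,0,0,0.5],[0,0,0,-0.002,-0.0025,0.02,0.5],[0,0,0,0,0,0.025,0.5],[0,0,0,0,0,0.02,0.5],[0,0,0,0,0,0.015,0.5],[0,0,0,0,0,0.01,0.5],[0,0,0,0,0,0.005,0.5],[0,0,0,0,0,0,0.5],[0,0,0,0,0,0,0.5]]' 30; python3 rel.py 597.5 -242.7 -13
```

```text
t: 9.7
tcp_pos: [598.3, -243.0, -10.3]
orientation: [0.0, 0.999, -0.033, 0.0]
wrist_force: [-0.3, 0.0, -0.2]
finger_gap: 0.5
tcp [ 598.3 -243.   -10.3] yaw -0.0652 tilt [ 0.0009 -0.0005] q6 1.12 gap 0.5 F [-0.3  0.  -0.2] t 9.7
tool shift mm [-0.8 -0.2  2.7]
```

```bash
python3 -m creep '[[0,0,0,-0.0005,0,0.002,0.5],[0,0,0,0,0,0,0],[0,0,0,0,0,0,0],[0,0,0,0,0,0,0],[0,0,0,0,0,0,0],[0,0,0,0,0,0,0],[0,0,0,0,0,0,0],[0,0,0,0,0,0,0]]' 30; python3 kn.py; python3 rel.py 597.5 -242.7 -12
```

```text
t: 10.37
tcp_pos: [597.4, -242.8, -12.7]
orientation: [0.0, 0.999, -0.033, 0.0]
wrist_force: [-0.8, -0.9, 0.1]
finger_gap: 0.144
wrist
knob [([320.0, 233.0], 0.7, [599.3, -242.8, 0.0])]
pointer [([140.0, 356.0], 0.71, [543.2, -133.5, 35.0]), ([317.0, 204.0], 0.68, [628.2, -242.9, 35.0])]
14 1803 [ 572.96606 -267.58652] [ 628.2895  -216.88359] ((600.2291870117188, -242.32354736328125), (49.372779846191406, 48.22327423095703), 39.32488250732422)
36 2222 [ 573.13416 -260.42004] [ 627.7986  -223.30617] ((601.7688598632812, -239.14767456054688), (34.539249420166016, 52.72289276123047), 66.39154052734375)
scene
knob [([258.0, 284.0], 0.71, [592.0, -240.6, 0.0]), ([238.0, 263.0], 0.55, [499.8, -259.5, 0.0]), ([272.0, 256.0], 0.39, [532.3, -163.5, 0.0])]
pointer [([281.0, 250.0], 0.61, [549.1, -140.7, 35.0]), ([262.0, 289.0], 0.6, [629.6, -241.2, 35.0]), ([228.0, 265.0], 0.48, [511.1, -290.1, 35.0])]
14 102 [ 582.30444 -267.22678] [ 625.7324  -218.20354] ((605.6828002929688, -244.761962890625), (49.35374069213867, 36.856163024902344), 74.38021850585938)
36 64 [ 573.3137  -250.97029] [ 627.403   -223.67468] ((600.414306640625, -241.9252166748047), (47.462955474853516, 29.389312744140625), 21.094247817993164)
tcp [ 597.4 -242.8  -12.7] yaw -0.0652 tilt [ 0.0004 -0.0003] q6 1.12 gap 0.146 F [ 0.9 -0.   0.2] t 10.6667
tool shift mm [ 0.1 -0.1 -0.7]
```

The gap is now 0.146 (13.7 mm), so the bar is gripped. Next I lift it and carry it to above the spindle.

```bash
python3 -m creep '[[0,0,0,0,0,-0.01,0],[0,0,0,0,0,-0.03,0],[0,0,0,0,0,-0.04,0],[0,0,0,-0.0038,-0.016,-0.04,0],[0,0,0,-0.0076,-0.033,-0.03,0],[0,0,0,-0.0076,-0.033,0,0],[0,0,0,-0.0076,-0.033,0,0],[0,0,0,-0.0076,-0.033,0,0],[0,0,0,-0.0076,-0.033,0,0],[0,0,0,-0.0076,-0.033,0,0],[0,0,0,-0.0076,-0.033,0,0],[0,0,0,-0.0076,-0.033,0,0],[0,0,0,-0.0076,-0.033,0,0],[0,0,0,-0.0076,-0.033,0,0],[0,0,0,-0.0076,-0.033,0,0],[0,0,0,-0.0038,-0.018,0,0],[0,0,0,0,0,0,0]]'; python3 -m creep '[[0,0,-0.1,0,0,0,0],[0,0,-0.12,0,0,0,0],[0,0,-0.12,0,0,0,0],[0,0,-0.12,0,0,0,0],[0,0,-0.12,0,0,0,0],[0,0,-0.12,0,0,0,0],[0,0,-0.12,0,0,0,0],[0,0,-0.12,0,0,0,0],[0,0,-0.12,0,0,0,0],[0,0,-0.12,0,0,0,0],[0,0,-0.12,0,0,0,0],[0,0,-0.12,0,0,0,0],[0,0,-0.10,0,0,0,0],[0,0,0,0,0,0,0],[0,0,0,0,0,0,0]]'; python3 rel.py 532.8 158.9 117
python3 - <<'E'
from h import *
p=optics.get_image("wrist"); save(p,"w6.png")
for q,z in (("spindle_tip",104.5),("shoulder",88.5),("long_mark",75),("bore",150),("pointer",165)):
    print(q,[(np.round(d["xy"]).tolist(),round(d["score"],2),onz(p,d["xy"],z).round(1).tolist()) for d in nets.tip_of(p,q)][:3])
C=cloud(p); s=bot.observe()
m=(C[...,2]>145)&(C[...,2]<200)&(np.hypot(C[...,0]-s["tcp_pos"][0],C[...,1]-s["tcp_pos"][1])<36)
P=C[m]; print(len(P)); 
for lo in range(145,200,5):
  a=P[(P[:,2]>=lo)&(P[:,2]<lo+5)]; 
  if len(a)>5: print(lo,len(a),a.min(0).round(1),a.max(0).round(1))
E
```

```text
t: 12.08
tcp_pos: [531.0, 160.2, 133.5]
orientation: [-0.001, 1.0, -0.03, -0.0]
wrist_force: [0.6, -0.9, -0.6]
finger_gap: 0.149
t: 13.33
tcp_pos: [532.5, 155.5, 133.4]
orientation: [0.0, 0.748, 0.664, -0.0]
wrist_force: [-0.9, 0.2, -1.3]
finger_gap: 0.146
tcp [532.5 155.5 133.4] yaw 1.4514 tilt [-0.0003 -0.0003] q6 0.25 gap 0.146 F [-0.9  0.2 -1.3] t 13.3333
tool shift mm [ 3.4 -0.1 16.4]
spindle_tip []
shoulder [([319.0, 207.0], 0.83, [533.9, 158.5, 88.5])]
long_mark [([371.0, 210.0], 0.56, [576.3, 146.7, 75.0])]
bore [([320.0, 237.0], 0.92, [533.8, 156.4, 150.0])]
pointer [([318.0, 207.0], 0.57, [535.5, 180.0, 165.0]), ([433.0, 122.0], 0.25, [601.7, 218.9, 165.0])]
5959
145 103 [507.6 160.3 146.4] [560.1 182.6 150. ]
150 222 [507.8 158.2 150. ] [560.6 182.8 155. ]
155 214 [508.5 159.4 155. ] [559.6 182.3 159.9]
160 209 [508.4 159.1 160.1] [559.3 181.8 165. ]
165 1607 [507.1 130.9 165. ] [559.  181.3 169.8]
170 52 [515.8 164.  170.1] [546.  186.3 174.9]
175 162 [518.7 163.1 175.1] [551.  186.4 179.9]
180 373 [515.9 163.  180. ] [552.9 186.3 185. ]
185 735 [515.4 131.  185. ] [553.1 181.  190. ]
190 2075 [515.7 131.3 190. ] [552.9 180.3 195. ]
195 207 [515.4 163.2 195. ] [553.2 168.6 200. ]
```

View pics/w6.png

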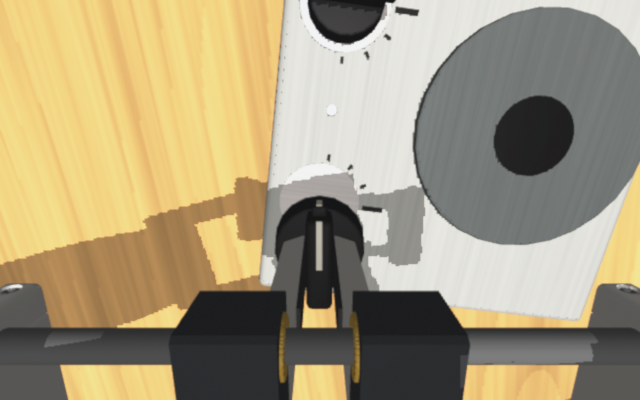

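The knob is held straight above the spindle with its pointer up-image at (320,205). The dial ticks and long mark (371,210) are visible beside it. I'll register this view against the earlier spindle view to cancel the wrist camera's bias.

```bash
python3 - <<'E'
from h import *
p1=dict(np.load("w1.npz")); p2=optics.get_image("wrist")
x0,y0,sc=480,80,4  # px/mm
def ortho(p,z=75):
    xs,ys=np.meshgrid(x0+np.arange(0,160*sc)/sc, y0+np.arange(0,200*sc)/sc)
    W=np.stack([xs,ys,np.full_like(xs,z)],-1)@np.array(p["R"]).T+np.array(p["t"])
    K=p["mtx"]; u=(W[...,0]/W[...,2]*K[0,0]+K[0,2]).astype(np.float32); v=(W[...,1]/W[...,2]*K[1,1]+K[1,2]).astype(np.float32)
    return cv2.cvtColor(cv2.remap(p["color"],u,v,cv2.INTER_LINEAR),cv2.COLOR_RGB2GRAY)
a,b=ortho(p1),ortho(p2)
A,B=[(cv2.morphologyEx(i,cv2.MORPH_BLACKHAT,np.ones((25,25)))) for i in(a,b)]
for (xa,xb,ya,yb) in((552,580,165,200),(566,592,136,158),(540,600,140,205),(500,570,160,205)):
    T=A[(ya-y0)*sc:(yb-y0)*sc,(xa-x0)*sc:(xb-x0)*sc]; e=8*sc
    S=B[(ya-y0)*sc-e:(yb-y0)*sc+e,(xa-x0)*sc-e:(xb-x0)*sc+e]
    r=cv2.matchTemplate(S,T,cv2.TM_CCOEFF_NORMED); _,m,_,l=cv2.minMaxLoc(r); print((xa,ya),"shift now-w1 mm",(l[0]-e)/sc,(l[1]-e)/sc,round(m,2))
cv2.imwrite("pics/o.png",np.hstack([a,b])[::2,::2])
E
python3 rel.py
```

```text
(552, 165) shift now-w1 mm -0.25 -0.25 0.95
(566, 136) shift now-w1 mm -0.25 0.25 0.98
(540, 140) shift now-w1 mm 0.0 0.0 0.95
(500, 160) shift now-w1 mm 0.0 0.0 0.84
tcp [532.5 156.2 133.3] yaw 1.4542 tilt [-0.0001 -0.0001] q6 0.25 gap 0.147 F [-0.1 -0.7 -0.7] t 13.6833
```

View pics/o.png

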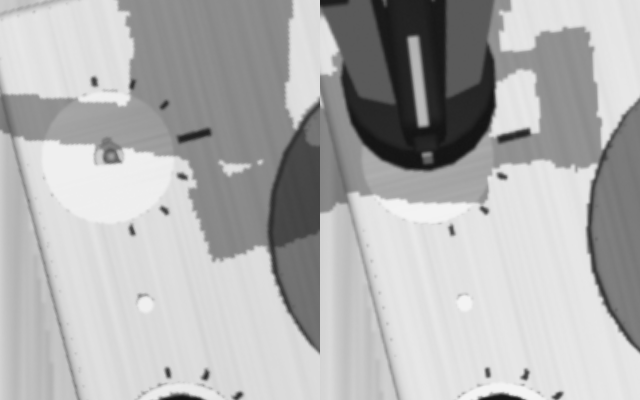

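The two views agree to within 0.25 mm. The spindle axis is at about (533.6,158.6) and the knob axis at about (533.7,156.7), so I'll shift 2 mm and lower to just above where the pilot pin meets the hole.

```bash
python3 -m creep '[[0,0,0,0.002,0.0001,0.01,0],[0,0,0,0,0,0.015,0],[0,0,0,0,0,0.01,0],[0,0,0,0,0,0.006,0],[0,0,0,0,0,0.004,0],[0,0,0,0,0,0.003,0],[0,0,0,0,0,0,0],[0,0,0,0,0,0,0]]'; python3 rel.py; python3 -m creep '[[0,0,0,0,0,0.002,0],[0,0,0,0,0,0.001,0],[0,0,0,0,0,0.001,0],[0,0,0,0,0,0,0]]'; python3 rel.py
```

```text
t: 14.35
tcp_pos: [533.1, 158.5, 85.5]
orientation: [-0.0, 0.747, 0.665, 0.0]
wrist_force: [-0.6, 0.3, -1.0]
finger_gap: 0.146
tcp [533.1 158.5  85.5] yaw 1.4548 tilt [0.0003 0.0004] q6 0.25 gap 0.146 F [-0.6  0.3 -1. ] t 14.35
t: 14.68
tcp_pos: [533.2, 158.5, 81.4]
orientation: [0.0, 0.747, 0.665, 0.0]
wrist_force: [0.7, 1.7, -1.8]
finger_gap: 0.142
tcp [533.2 158.5  81.4] yaw 1.4547 tilt [0.0007 0.0005] q6 0.25 gap 0.142 F [ 0.7  1.7 -1.8] t 14.6833
```

```bash
python3 -m creep '[[0,0,0,0,0,0.001,0],[0,0,0,0,0,0.001,0],[0,0,0,0,0,0.001,0],[0,0,0,0,0,0,0]]'; python3 -m creep '[[0,0,0,0,0,0.001,0],[0,0,0,0,0,0.001,0],[0,0,0,0,0,0,0]]'; 
```

```text
t: 15.02
tcp_pos: [532.9, 158.5, 78.1]
orientation: [-0.0, 0.747, 0.665, 0.0]
wrist_force: [1.2, 1.6, -2.1]
finger_gap: 0.145
t: 15.27
tcp_pos: [532.8, 158.4, 76.0]
orientation: [-0.0, 0.747, 0.665, 0.0]
wrist_force: [0.5, 3.0, -0.8]
finger_gap: 0.141
```

```bash
python3 -m creep '[[0,0,0,0.0003,0,0.001,0],[0,0,0,0.0002,0,0.001,0],[0,0,0,0,0,0,0]]'; python3 -m creep '[[0,0,0,0,0,0.001,0],[0,0,0,0,0,0.001,0],[0,0,0,0,0,0,0]]'; 
```

```text
t: 15.52
tcp_pos: [532.9, 158.7, 74.0]
orientation: [0.0, 0.747, 0.665, -0.0]
wrist_force: [0.5, 1.6, -0.9]
finger_gap: 0.149
t: 15.77
tcp_pos: [532.8, 158.8, 72.0]
orientation: [-0.0, 0.747, 0.665, -0.0]
wrist_force: [0.2, 2.1, -2.0]
finger_gap: 0.149
```

The underside is now below the shoulder-stop height with almost no force, so the D is matched. Now I press through the bump in small steps.

```bash
python3 -m creep '[[0,0,0,0,0,0.001,0],[0,0,0,0,0,0.001,0],[0,0,0,0,0,0,0]]'; python3 -m creep '[[0,0,0,0,0,0.001,0],[0,0,0,0,0,0,0]]';python3 -m creep '[[0,0,0,0,0,0.001,0],[0,0,0,0,0,0,0]]'; 
```

```text
t: 16.02
tcp_pos: [533.0, 158.8, 70.2]
orientation: [-0.0, 0.747, 0.665, 0.0]
wrist_force: [0.4, 1.9, -1.3]
finger_gap: 0.147
t: 16.18
tcp_pos: [533.1, 158.8, 69.6]
orientation: [0.0, 0.747, 0.665, 0.0]
wrist_force: [-0.3, 1.5, 1.6]
finger_gap: 0.147
t: 16.35
tcp_pos: [533.1, 158.7, 68.4]
orientation: [0.0, 0.747, 0.665, 0.0]
wrist_force: [0.7, 2.2, 0.7]
finger_gap: 0.147
```

```bash
python3 -m creep '[[0,0,0,0,0,0.001,0],[0,0,0,0,0,0,0]]'; python3 -m creep '[[0,0,0,0,0,0.001,0],[0,0,0,0,0,0,0]]';python3 -m creep '[[0,0,0,0,0,0.001,0],[0,0,0,0,0,0,0]]'; 
```

```text
t: 16.52
tcp_pos: [533.0, 158.7, 67.0]
orientation: [0.0, 0.747, 0.665, 0.0]
wrist_force: [1.6, 1.8, 0.2]
finger_gap: 0.147
t: 16.68
tcp_pos: [533.1, 158.7, 66.1]
orientation: [0.0, 0.747, 0.665, 0.0]
wrist_force: [0.9, 0.9, -1.4]
finger_gap: 0.149
t: 16.85
tcp_pos: [533.0, 158.7, 65.1]
orientation: [0.0, 0.747, 0.665, 0.0]
wrist_force: [0.7, 2.0, -0.0]
finger_gap: 0.146
```

I expected to feel the bump by now, so I'll measure the knob's real height with the cameras.

```bash
cat > ht.py <<'E'
from h import *
p=optics.get_image("wrist"); C=cloud(p); s=bot.observe(); z=s["tcp_pos"][2]
x,y=533.5,158.6
d=p["color"].max(-1)<60
m=d&(np.hypot(C[...,0]-x,C[...,1]-y)<34)
h=C[m][:,2]; H,e=np.histogram(h,np.arange(70,135,2)); print(list(zip(e[:-1].astype(int),H)))
dk=(np.hypot(C[...,0]-x,C[...,1]-y)<60)&(np.hypot(C[...,0]-x,C[...,1]-y)>36)&(p["color"].min(-1)>130); print("deck",np.median(C[dk][:,2]),"tcp",z)
save(p,"ht%d.png"%int(s["t"]*100))
E
python3 ht.py
```

```text
[(np.int64(70), np.int64(0)), (np.int64(72), np.int64(0)), (np.int64(74), np.int64(0)), (np.int64(76), np.int64(0)), (np.int64(78), np.int64(0)), (np.int64(80), np.int64(14)), (np.int64(82), np.int64(73)), (np.int64(84), np.int64(80)), (np.int64(86), np.int64(92)), (np.int64(88), np.int64(78)), (np.int64(90), np.int64(82)), (np.int64(92), np.int64(75)), (np.int64(94), np.int64(88)), (np.int64(96), np.int64(135)), (np.int64(98), np.int64(1179)), (np.int64(100), np.int64(276)), (np.int64(102), np.int64(6)), (np.int64(104), np.int64(21)), (np.int64(106), np.int64(24)), (np.int64(108), np.int64(18)), (np.int64(110), np.int64(27)), (np.int64(112), np.int64(80)), (np.int64(114), np.int64(124)), (np.int64(116), np.int64(34)), (np.int64(118), np.int64(98)), (np.int64(120), np.int64(647)), (np.int64(122), np.int64(1255)), (np.int64(124), np.int64(35)), (np.int64(126), np.int64(11)), (np.int64(128), np.int64(10)), (np.int64(130), np.int64(13)), (np.int64(132), np.int64(24))]
deck 74.96601389299185 tcp 65.0718789424635
```

The underside is at about 77 mm, so about 2 mm remain. I keep going until it meets contact.

```bash
python3 -m creep '[[0,0,0,0,0,0.001,0],[0,0,0,0,0,0,0]]'; python3 -m creep '[[0,0,0,0,0,0.001,0],[0,0,0,0,0,0,0]]';python3 -m creep '[[0,0,0,0,0,0.0005,0],[0,0,0,0,0,0,0]]'; python3 ht.py | tr ',' '\n' | grep deck
```

```text
t: 17.07
tcp_pos: [532.7, 158.8, 63.8]
orientation: [-0.0, 0.747, 0.665, -0.0]
wrist_force: [1.4, 1.7, -2.1]
finger_gap: 0.146
t: 17.23
tcp_pos: [532.5, 158.9, 62.8]
orientation: [-0.0, 0.747, 0.665, -0.0]
wrist_force: [0.1, 1.6, -1.7]
finger_gap: 0.149
t: 17.4
tcp_pos: [532.6, 158.8, 62.5]
orientation: [-0.0, 0.747, 0.665, -0.0]
wrist_force: [-0.0, 2.2, -2.0]
finger_gap: 0.149
deck 74.95012128448744 tcp 62.49514111711804
```

```bash
python3 -m creep '[[0,0,0,0,0,0.0007,0],[0,0,0,0,0,0,0]]'; python3 -m creep '[[0,0,0,0,0,0.0007,0],[0,0,0,0,0,0,0]]';python3 -m creep '[[0,0,0,0,0,0.0005,0],[0,0,0,0,0,0,0]]'; python3 ht.py
```

```text
t: 17.62
tcp_pos: [532.7, 158.8, 62.2]
orientation: [-0.0, 0.747, 0.665, -0.0]
wrist_force: [-1.3, 1.9, -0.5]
finger_gap: 0.148
t: 17.78
tcp_pos: [532.8, 158.8, 62.1]
orientation: [-0.0, 0.747, 0.665, -0.0]
wrist_force: [-2.3, 2.3, 4.6]
finger_gap: 0.149
t: 17.95
tcp_pos: [532.8, 158.8, 62.0]
orientation: [-0.0, 0.747, 0.665, -0.0]
wrist_force: [-3.8, 2.3, 7.5]
finger_gap: 0.15
[(np.int64(70), np.int64(0)), (np.int64(72), np.int64(0)), (np.int64(74), np.int64(0)), (np.int64(76), np.int64(2)), (np.int64(78), np.int64(44)), (np.int64(80), np.int64(80)), (np.int64(82), np.int64(94)), (np.int64(84), np.int64(89)), (np.int64(86), np.int64(77)), (np.int64(88), np.int64(72)), (np.int64(90), np.int64(82)), (np.int64(92), np.int64(88)), (np.int64(94), np.int64(526)), (np.int64(96), np.int64(1004)), (np.int64(98), np.int64(16)), (np.int64(100), np.int64(14)), (np.int64(102), np.int64(20)), (np.int64(104), np.int64(20)), (np.int64(106), np.int64(25)), (np.int64(108), np.int64(40)), (np.int64(110), np.int64(154)), (np.int64(112), np.int64(53)), (np.int64(114), np.int64(38)), (np.int64(116), np.int64(225)), (np.int64(118), np.int64(1486)), (np.int64(120), np.int64(286)), (np.int64(122), np.int64(13)), (np.int64(124), np.int64(9)), (np.int64(126), np.int64(13)), (np.int64(128), np.int64(17)), (np.int64(130), np.int64(31)), (np.int64(132), np.int64(40))]
deck 74.95792603266118 tcp 61.96847908761488
```

It met solid contact at 7.5 N with the bar top at about 119.5 mm, so the underside is on the deck and the knob is fully home. I'll ease the pressure off and turn clockwise.

```bash
python3 -m creep '[[0,0,0,0,0,-0.001,0],[0,0,0.05,0,0,0,0],[0,0,0.08,0,0,0,0],[0,0,0.08,0,0,0,0],[0,0,0.08,0,0,0,0],[0,0,0.08,0,0,0,0],[0,0,0.08,0,0,0,0],[0,0,0,0,0,0,0]]'; python3 rel.py
```

```text
t: 18.67
tcp_pos: [534.0, 159.2, 62.2]
orientation: [0.0, 0.877, 0.481, 0.001]
wrist_force: [0.6, 2.7, 0.1]
finger_gap: 0.148
tcp [534.  159.2  62.2] yaw 1.0034 tilt [0.0024 0.0009] q6 0.7 gap 0.148 F [0.6 2.7 0.1] t 18.6667
```

```bash
python3 -m creep '[[0,0,0.08,0,0,0,0],[0,0,0.1,0,0,0,0],[0,0,0.1,0,0,0,0],[0,0,0.1,0,0,0,0],[0,0,0.1,0,0,0,0],[0,0,0.1,0,0,0,0],[0,0,0.1,0,0,0,0],[0,0,0.1,0,0,0,0],[0,0,0.1,0,0,0,0],[0,0,0.1,0,0,0,0],[0,0,0.1,0,0,0,0],[0,0,0.1,0,0,0,0],[0,0,0.05,0,0,0,0],[0,0,0.02,0,0,0,0],[0,0,0,0,0,0,0],[0,0,0,0,0,0,0]]'; python3 rel.py; cat > al.py <<'E'
from h import *
p=optics.get_image("wrist"); s=bot.observe(); C=cloud(p); I=p["color"].astype(int)
x,y=533.5,158.6
# white line on the bar top
r=np.hypot(C[...,0]-x,C[...,1]-y)
m=(r<34)&(C[...,2]>104)&(C[...,2]<124)&(I.min(-1)>110)
m=m.astype(np.uint8); n,L,st,_=cv2.connectedComponentsWithStats(m); k=1+np.argmax(st[1:,4])
v,u=np.where(L==k); P=np.array([onz(p,(a,b),119.5)[:2] for a,b in zip(u,v)],np.float32)
l=cv2.fitLine(P,cv2.DIST_HUBER,0,.01,.01).ravel(); print("line",len(P),P.min(0),P.max(0),"ang",np.arctan(l[1]/l[0]))
# long mark: dark pixels on the deck
m=(r>36)&(r<54)&(abs(C[...,2]-75)<5)&(I.max(-1)<70)&(C[...,0]>565)
v,u=np.where(m); Q=np.array([onz(p,(a,b),75)[:2] for a,b in zip(u,v)],np.float32)
if len(Q)>4: l=cv2.fitLine(Q,cv2.DIST_HUBER,0,.01,.01).ravel(); print("mark",len(Q),Q.mean(0),"ang",np.arctan(l[1]/l[0]), "from axis",np.arctan2(Q.mean(0)[1]-y,Q.mean(0)[0]-x))
u,v=proj(p,[565,150,90]).astype(int); l,t=max(u-110,0),max(v-80,0); save(p,"al%d.png"%int(s["t"]*100),(l,t,l+220,t+160),3); print("al%d.png"%int(s["t"]*100),l,t)
E
python3 al.py
```

```text
t: 20.0
tcp_pos: [534.5, 157.2, 62.2]
orientation: [0.001, 0.993, -0.121, 0.002]
wrist_force: [3.3, -4.3, 0.8]
finger_gap: 0.15
tcp [534.5 157.2  62.2] yaw -0.2432 tilt [ 0.0029 -0.0026] q6 1.95 gap 0.15 F [ 3.3 -4.3  0.8] t 20.0
line 283 [533.062   151.60803] [558.2085  160.18007] ang -0.2558802
mark 141 [575.72894 151.28946] ang -1.1995912 from axis -0.17141803
al2005.png 210 113
```

View pics/al2005.png

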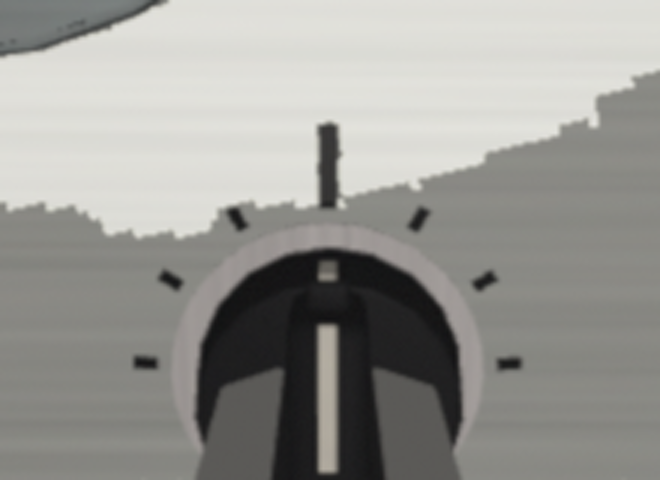

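The pointer's white line (x≈328) points straight at the long mark (x≈328), in the crop. I'll let go and back off straight up.

```bash
python3 -m creep '[[0,0,0,0,0,0,0.25],[0,0,0,0,0,0,0.35],[0,0,0,0,0,0,0.5],[0,0,0,0,0,0,0.5],[0,0,0,0,0,-0.005,0.5],[0,0,0,0,0,-0.015,0.5],[0,0,0,0,0,-0.03,0.5],[0,0,0,0,0,-0.03,0.5],[0,0,0,0,0,0,0.5],[0,0,0,0,0,0,0.5]]'; python3 rel.py; python3 al.py; python3 ht.py | tr -d 'np.int64()' 
```

```text
t: 20.88
tcp_pos: [534.9, 159.2, 144.7]
orientation: [-0.001, 0.993, -0.122, 0.003]
wrist_force: [-0.6, -0.9, -0.5]
finger_gap: 0.501
tcp [534.9 159.2 144.7] yaw -0.2448 tilt [0.0053 0.0009] q6 1.95 gap 0.501 F [-0.6 -0.9 -0.5] t 20.8833
line 146 [532.8816  151.77776] [557.9043 159.9726] ang -0.21251446
mark 50 [574.9761  151.94543] ang -1.2766004 from axis -0.15908779
al2093.png 212 89
[70, 0, 72, 0, 7, 0, 7, 0, 78, 1, 80, 12, 82, 32, 8, 32, 8, 3, 88, 27, 90, 38, 92, 39, 9, 329, 9, 1577, 98, , 100, 5, 102, 7, 10, 3, 10, 9, 108, 8, 110, 35, 112, 51, 11, 11, 11, 93, 118, 33, 120, 227, 122, 0, 12, 0, 12, 0, 128, 0, 130, 0, 132, 0]
deck 7929812105089 c 11158933399778
```

View pics/al2093.png

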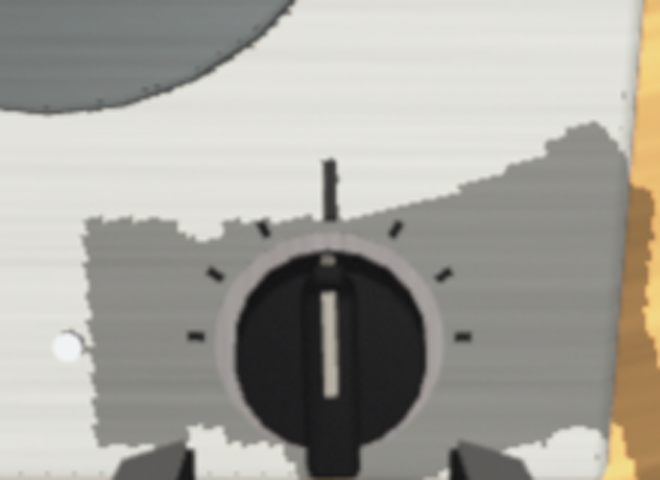

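The knob is still home (skirt top about 97 mm), but on release the pointer shifted about 0.03 rad counter-clockwise. The tool was about 2 mm off-centre and sprang back. I'll re-grip centred, which squares the bar to the tool, and release again.

```bash
python3 -m creep '[[0,0,0,0,0.002,0.03,0.5],[0,0,0,0,0,0.03,0.5],[0,0,0,0,0,0.014,0.5],[0,0,0,0,0,0.005,0.5],[0,0,0,0,0,0.002,0.5],[0,0,0,0,0,0,0.3],[0,0,0,0,0,0,0],[0,0,0,0,0,0,0],[0,0,0,0,0,0,0],[0,0,0,0,0,0,0],[0,0,0,0,0,0,0],[0,0,0,0,0,0,0]]' 20; python3 rel.py; python3 al.py
```

```text
t: 21.98
tcp_pos: [533.3, 157.2, 61.8]
orientation: [-0.001, 0.992, -0.122, 0.001]
wrist_force: [0.1, 1.2, 3.6]
finger_gap: 0.144
tcp [533.3 157.2  61.8] yaw -0.2453 tilt [0.002  0.0008] q6 1.95 gap 0.144 F [0.1 1.2 3.6] t 21.9833
line 303 [532.71594 151.1189 ] [558.2567  159.69627] ang -0.2335081
mark 129 [575.7384  150.98363] ang -1.2038891 from axis -0.17840174
al2203.png 209 111
```

The lateral force is now near zero, so I release again.

```bash
python3 -m creep '[[0,0,0,0,0,-0.0005,0.18],[0,0,0,0,0,0,0.25],[0,0,0,0,0,0,0.5],[0,0,0,0,0,0,0.5],[0,0,0,0,0,0,0.5],[0,0,0,0,0,-0.005,0.5],[0,0,0,0,0,-0.015,0.5],[0,0,0,0,0,-0.03,0.5],[0,0,0,0,0,-0.03,0.5],[0,0,0,0,0,0,0.5],[0,0,0,0,0,0,0.5]]'; python3 rel.py; python3 al.py; python3 - <<'E'
import cv2,glob
f=sorted(glob.glob('pics/al*.png'))[-1]; cv2.imwrite('pics/last.png',cv2.imread(f))
E
```

```text
t: 22.95
tcp_pos: [534.6, 157.1, 144.2]
orientation: [-0.001, 0.992, -0.122, 0.003]
wrist_force: [0.3, -0.4, -0.6]
finger_gap: 0.502
tcp [534.6 157.1 144.2] yaw -0.2451 tilt [0.0056 0.0007] q6 1.95 gap 0.502 F [ 0.3 -0.4 -0.6] t 22.95
line 148 [533.1288  151.67943] [558.0921 159.2025] ang -0.24091487
mark 58 [575.44464 151.09883] ang -1.1990969 from axis -0.17696439
al2300.png 209 89
```

View pics/last.png

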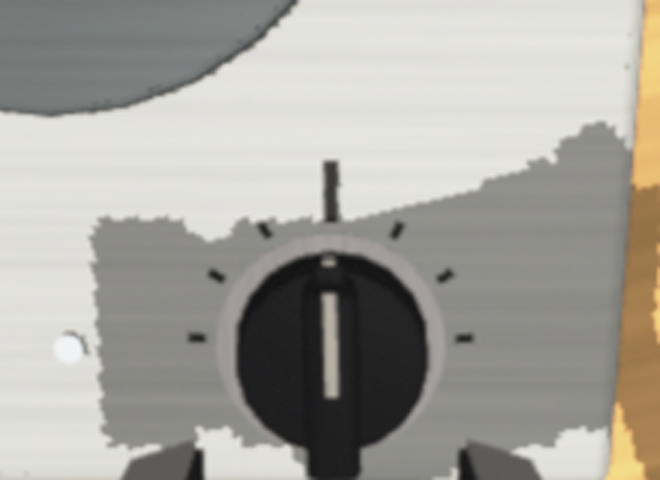

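The white line (x≈330) now points at the long mark (x≈331), measuring -0.241 rad against the hob's -0.245. One last height check, then I hand in.

```bash
python3 - <<'E'
from h import *
p=optics.get_image("wrist"); C=cloud(p); r=np.hypot(C[...,0]-533.5,C[...,1]-158.3); d=(p["color"].max(-1)<60)&(r<28)
h=C[d][:,2]; print("skirt top",np.median(h[(h>92)&(h<102)]),"bar top",np.median(h[(h>116)&(h<126)]))
print(bot.finish_job())
E
```

```text
skirt top 96.61697587884959 bar top 119.41271087161351
the job is handed in; nothing more can be done
None
```

The knob is on its spindle, pressed flat on the deck and turned to the long mark. The gripper has let go and is clear above it. I handed the job in at about 23 s on the robot's clock.

**Last checks**
- **Seating:** the skirt top measured 96.6 mm and the bar top 119.4 mm. That puts the underside at about 75 mm, level with the deck.
- **Pointer:** it stands at -0.241 rad against about -0.245 for the mark, and the last picture shows the two in line.
- **Force:** the highest wrist reading while pressing was about 7.5 N.

**What failed or disagreed**
- **First grasp:** it closed on nothing, because the real fingertips are about 39 mm short of the reported TCP. All three cameras showed this, and I corrected for it. The knob did not move.
- **First release:** the pointer ended about 0.03 rad off, so I gripped again centred on the knob and released again.
- **Snap not felt:** the 5–10 N bump never showed in the force readings. That the knob is home rests on the measured height and the firm contact at the bottom.
- **Unused reading:** my automatic mark-angle measurement was thrown off by other dark pixels. I took the mark's direction from the hob's front edge and the pictures instead.

I did not re-check the other things on the table at the end; no forces or pictures suggested the arm touched them.

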